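Swing an amplifier module home in its test nest

ROBOT

A 6-joint arm with a two-finger parallel gripper is mounted at the origin on the work surface. World frame = base frame: x ahead of the robot, y to its left, z up, the work surface at z = 0. Lengths are in m, angles in rad, forces in N, time in s.
With the tool pointing down it reaches from about 0.4 to 0.825 m from the base axis. Payload 7 kg.
Tool frame: the origin (TCP) lies midway between the tips of the shut fingers; the grasp point (between the pads) lies 19 mm behind it (arm.hold_point_z is the distance from the TCP to the grasp point, in m); z points along the fingers, x is the direction in which the jaws open and shut, and the axes are right-handed (so a half turn about z gives the same grasp; the last joint's range is limited). The gripper opens to 88 mm and grips with 3 to 60 N. Pads are 19 mm wide; open, the fingers measure 130 mm over their backs; the gripper's body (78 mm by 193 mm) begins 47 mm behind the grasp point.
Start: joints at [-0.891, 0.359, 0.012, 0, -1.224, -0.288], TCP at [0.258, -0.624, 0.227] pointing down, gripper open.
Joint ranges: [-3.07, 3.07], [-1.43, 2.12], [-1.02, 1.25], [-3.03, 1.67], [-3.05, -0], [-3.03, 3.03]. Speed limits (rad/s): [2.39, 2.39, 3.01, 3.14, 3.14, 3.14].

INTERFACE

Orientations are given as [roll, pitch, yaw] about the fixed x, y, z axes, in that order (R = Rz(yaw) Ry(pitch) Rx(roll)).
In Python, from station import readout, viewer, job, arm gives the robot as it stands.
- The arm moves only by the tool apply_moves, never from a script. Its argument "deltas" is text: rows parted by semicolons, each of 4 numbers parted by spaces: the shift along the tool's x, y, z in cm, then the turn about the tool's z in rad. A call has 1 to 10 rows; each row shifts and turns the commanded pose from where the row before left it, along the tool's axes as they then stand; what a row does not reach is not made up. A row lasts 1/8 s, in which the tool goes at most 62.5 mm and 10.7 degrees, less where a joint would pass 70% of its speed; a pose out of reach is approached as far as the arm can. A call is refused whole if a number of a shift passes 6.25 or a number of a turn 0.188, either way. A call with a gripper value outside its range is refused whole. "gripper" is the closure, from -1 (fully open) to 1 (shut), so that 0 is half open, set as the call begins (left out, the last holds). The fingers move at their own pace and stop on an object; "squeeze" is the grip in N (left out, the last holds). Time passes only in rows, so rows that do not move let the fingers close. It gives the time, the measured TCP pose, the force and the opening at its end, in the units of the state.
- readout.get_state(): the state, without advancing time (a new reading comes with each control period).
- viewer.grab_frame(name): name is "scene" or "top" or "wrist"; returns a dict with "image" (420x560x3 uint8, red, green, blue), "camera_matrix" (3x3 intrinsics, pixels), "cam_to_world" (4x4, takes a point from camera to world coordinates). Camera axes: x right, y up, looking along -z (the intrinsics and any distortion apply to the point x, -y, -z); pixel columns grow to the right and rows downward; lengths in m; the calibration is good to about 2 mm. A picture is of the moment at which its call begins. There is no depth.
- job.job_done(): hands the job in, once; it reports no verdict.
Trained networks look in the newest picture that a camera, given by its name, has taken for a name from the list of things; names that differ only in an ending like _2 or _b are one class to them, and where a whole thing is asked for, a point or a joint stands for the part that bears it (a point fixed in the world has none). Each returns a list of dicts, best first, with "conf" (0 to 1); they miss things now and then, are a little off and sometimes report something else, mostly with a low value. They report only what shows in the picture. A call takes as long as a camera call.
- viewer.silhouettes(camera, query): "region" (420x560 bool, what is visible of it) and "extent" ([left, top, width, height] in pixels, round what is visible of it).
The state is a dict: "t": time; "q": joint angles; "qd": joint speeds; "joint_efforts": joint torques, N m; "eef_pos": TCP position; "ee_rot": TCP orientation; "force": force on the tool from outside, world axes, zero at the start; "moment": the same for the moment, N m; "width": finger opening in m.
Only numpy, scipy, OpenCV 4.12 (cv2) and the standard library are available. Lean on these libraries where they do the work, as an engineer would, in place of code of your own. Each camera call takes 0.05 s, during which the arm holds its last target.

TASK

The amplifier module lies askew in the test nest, its notched corner at the locating pin. Swing it round on that pin, flat on the deck and without ramming it, until the sprung roller snaps into the V-notch in its end; the diagonally opposite corner gives the leverage, and the notched corner must stay at the pin. Then press the module's side against the rest pad with about 15 N for a second, to bed the earth contact, and take your hand away. Keep off the electronics and leave the loose things lying about where they are.

Things in the scene. Friction and masses are not known exactly. Their poses are not given: they have to be found in the camera images.
- module: Amplifier module, 0.5-0.8 kg, too wide to grip: bare aluminium base plate 160 x 110 x 10 mm lying on the deck, electronics on top. Origin: centre of the round notch in one corner, on the underside; plate spans x -6 to 154, y -6 to 104, z 0 to 10 mm. Starts turned 0.38 to 0.73 rad anticlockwise (seen from above) from home, so it swings home clockwise; home has its axes parallel to the nest's.
- push_corner (a point): The module's plain corner diagonally opposite the notch, (154, 104, 5) mm in the module's frame, half-way up the plate. Push near it on the long edge y = 104, towards the module's -y; the metal is bare for 14 mm in from that edge.
- roller_notch (a point): Mouth of the V-notch in the module's end edge x = 154, at (154, 16, 5) mm in the module's frame: 14 mm wide, 7 mm deep. The corner beside it, (154, -6), has an 8 mm chamfer that meets the catch's roller first.
- pin (a point): Locating pin's axis at deck height: upright steel dowel 16 mm across, 18 mm tall. The module's notch (22 mm across, open outwards through its corner) sits loosely at it, up to 8 mm short of bearing. The pin does not hook the notch: without some push towards the pin the corner may creep off. Home: notch centre 3 mm from this axis, to the nest's -x.
- nest: Test nest, fixed: base 280 x 260 mm, flat deck 25 mm above the bench. Origin under its middle. In its frame (mm): pin axis (-80, -60); rest pad 14 mm above the deck, x 12 to 44, y -84 to -66, its brass earth contact at y = -66 meets the module's long edge y = -6; catch housing 27 mm above the deck, x 90 to 136, y -65 to -23; terminal block 32 mm above it, x 96 to 132, y 70 to 122.
- catch (a joint): Sprung roller catch (brass roller 14 mm across, upright): travel in m along the nest's +x, 0 fully out, growing as it is pushed back; roller axis at (73, -44) mm in the nest's frame at 0. Spring 6 N at 0, +0.6 N per mm. The chamfered corner meets it some 0.15 rad before home and drives it to about 0.005 (8 to 18 N at the push corner); it then snaps into the V-notch and reads 0 to 0.002.
- electronics: Circuit board and parts on the module's plate (heat sink, transformer, capacitors, connector), up to 43 mm above the module's underside, over x 16 to 138, y 8 to 90 mm of the module's frame (same origin and axes). Not to be touched.
- probe: Black test probe, 120 mm long, 12 mm thick, lying on the nest's deck on the far side of the rest pad. Origin under its middle. Bystander: leave it where it is.
- spool: Grey solder spool, 60 mm across, 44 mm tall, standing beside the nest. Origin under its middle. Bystander: leave it where it is.
- screwdriver: Screwdriver with a black handle, 190 mm long, lying beside the nest. Origin under its middle. Bystander: leave it where it is.
- headphones: Black headphones, about 190 mm wide, 80 mm tall. Origin on the bench at the middle of the headband's arc. Bystander: leave it where it is.
- disk_drive: Opened disk drive, 146 x 102 x 26 mm. Origin under its middle. Bystander: leave it where it is.
- strap_plate: Pale flat strap plate with two holes, 110 x 44 x 5 mm. Origin under its middle. Bystander: leave it where it is.
- parts_tin: Low steel dish, 100 mm across, 30 mm tall. Origin under its middle. Bystander: leave it where it is.

How it is judged:
By the outcome, as a careful person would: the job done as asked, in the order asked, and still so for the second after the job is handed in, with the robot touching nothing.
It also fails if it takes over 48 s, if anything falls off the work surface, if the arm or the gripper's body presses on something with over 40 N, if the wrist force passes 120 N, or if a joint passes its speed limit or range.

## Working session

There is one attempt and no reset: what is moved stays moved. The work goes in short steps, Python scripts to look and compute and a tool call to move; the robot and the scene stay as the last step left them, time stands still between calls to the robot, and variables do not carry over. Pictures are saved under pics/ and viewed, and the job is handed in when it is done.

Besides the shell and the picture viewer there is one more tool, called after "Emit:" as name(argument=value, ...) on one line, values as JSON. apply_moves: Moves the arm, as the interface text tells. Its arguments: {"type":"object","properties":{"deltas":{"type":"string"},"gripper":{"type":"number"},"squeeze":{"type":"number"}},"required":["deltas"]}

```bash
ls; mkdir -p pics; cat > h.py <<'E'
import numpy as np, cv2
from station import readout, viewer, job, arm
def grab(n,save=None):
    f=viewer.grab_frame(n)
    if save: cv2.imwrite('pics/'+save,f['image'][:,:,::-1])
    return f
def ray(f,u,v):
    K=np.array(f['camera_matrix']);T=np.array(f['cam_to_world'])
    d=np.linalg.inv(K)@np.array([u,v,1.0]); d=np.array([d[0],-d[1],-d[2]])
    return T[:3,3],T[:3,:3]@d
def at_z(f,u,v,z):
    o,d=ray(f,u,v); return o+d*(z-o[2])/d[2]
def proj(f,p):
    K=np.array(f['camera_matrix']);T=np.array(f['cam_to_world'])
    p=np.atleast_2d(p); c=(p-T[:3,3])@T[:3,:3]; c=np.c_[c[:,0],-c[:,1],-c[:,2]]
    q=c@K.T; return q[:,:2]/q[:,2:]
E
python3 - <<'E'
from h import *
for n in ('scene','top','wrist'):
    f=grab(n,n+'0.png'); print(n,np.round(f['cam_to_world'],3).tolist(),np.round(f['camera_matrix'],1).tolist(),[k for k in f])
print(readout.get_state())
for n in ('top','scene'):
  for q in ('module','nest','catch','pin','probe','spool','screwdriver'):
    for r in viewer.silhouettes(n,q)[:2]: print(n,q,round(r['conf'],2),r['extent'])
E
```

```text
pics
scene [[0.478, -0.554, 0.681, 1.347], [0.878, 0.296, -0.375, -0.5], [0.006, 0.778, 0.628, 0.836], [0.0, 0.0, 0.0, 1.0]] [[420.1, 0.0, 283.6], [0.0, 420.1, 204.6], [0.0, 0.0, 1.0]] ['image', 'camera_matrix', 'cam_to_world']
top [[0.006, 0.996, -0.093, 0.371], [-1.0, 0.004, -0.022, -0.045], [-0.022, 0.093, 0.995, 1.599], [0.0, 0.0, 0.0, 1.0]] [[457.1, 0.0, 280.4], [0.0, 457.1, 207.1], [0.0, 0.0, 1.0]] ['image', 'camera_matrix', 'cam_to_world']
wrist [[-0.381, -0.887, -0.259, 0.188], [0.924, -0.365, -0.109, -0.653], [0.002, -0.281, 0.96, 0.385], [0.0, 0.0, 0.0, 1.0]] [[318.5, 0.0, 274.3], [0.0, 318.5, 209.3], [0.0, 0.0, 1.0]] ['image', 'camera_matrix', 'cam_to_world']
{'t': 0.15, 'q': array([-8.90890397e-01,  3.59240731e-01,  1.12496235e-02, -2.40308506e-04,
       -1.22411481e+00, -2.88081701e-01]), 'qd': array([ 0.0008665 , -0.00321153,  0.00293456,  0.00311812, -0.00031882,
       -0.00205341]), 'joint_efforts': array([-1.95303648e-03, -5.83277464e+01,  2.93289059e+01,  7.00113818e+00,
        8.77038430e-03, -1.13588737e-04]), 'eef_pos': array([ 0.2575736 , -0.6235082 ,  0.2258
[... 305 characters left out ...]
top nest 0.62 [242.5, 149.0, 83.8, 86.6]
top catch 0.75 [251.5, 173.9, 50.2, 57.2]
top catch 0.56 [294.7, 161.9, -2.2, 12.9]
top pin 0.66 [241.3, 149.5, 86.1, 88.4]
top probe 0.49 [312.3, 183.4, 2.7, 29.8]
top spool 0.68 [220.9, 165.6, 18.9, 19.5]
top screwdriver 0.74 [124.2, 195.4, 33.9, 40.1]
top screwdriver 0.51 [330.8, 148.7, 10.6, 55.2]
scene module 0.75 [268.3, 192.1, 64.5, 43.7]
scene nest 0.66 [237.2, 189.2, 132.5, 89.9]
scene catch 0.44 [301.7, 237.2, 11.7, 8.1]
scene catch 0.36 [238.7, 189.9, 127.7, 88.1]
scene pin 0.98 [238.0, 187.9, 131.0, 87.5]
scene spool 0.8 [357.2, 202.8, 18.9, 29.0]
scene spool 0.43 [270.8, 194.5, 60.3, 39.7]
scene screwdriver 0.61 [234.3, 240.3, 34.1, 51.0]
```

```bash
python3 - <<'E'
import cv2
a=cv2.imread('pics/top0.png'); cv2.imwrite('pics/top0c.png',cv2.resize(a[130:260,200:360],None,fx=5,fy=4.6,interpolation=cv2.INTER_CUBIC))
a=cv2.imread('pics/scene0.png'); cv2.imwrite('pics/scene0c.png',cv2.resize(a[170:295,225:385],None,fx=5,fy=4.8,interpolation=cv2.INTER_CUBIC))
E
```

```text
(no output)
```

View pics/top0.png

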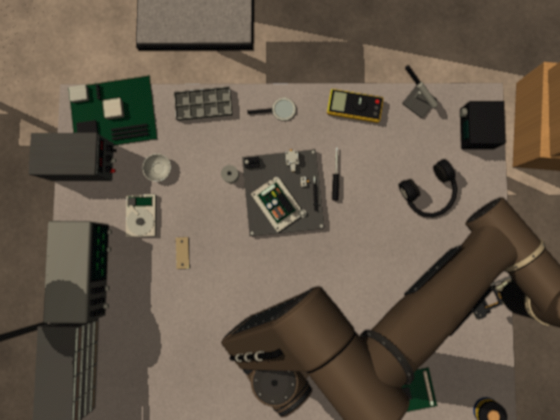

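View pics/top0c.png

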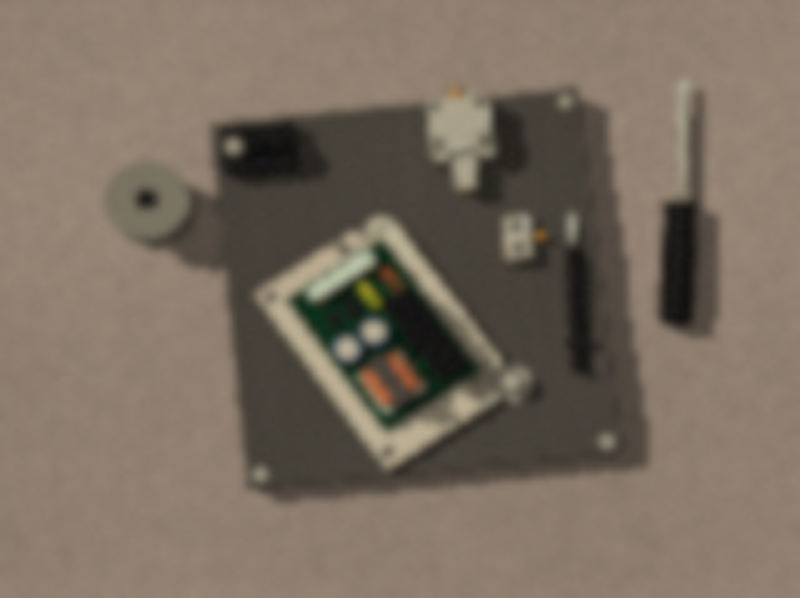

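View pics/scene0c.png

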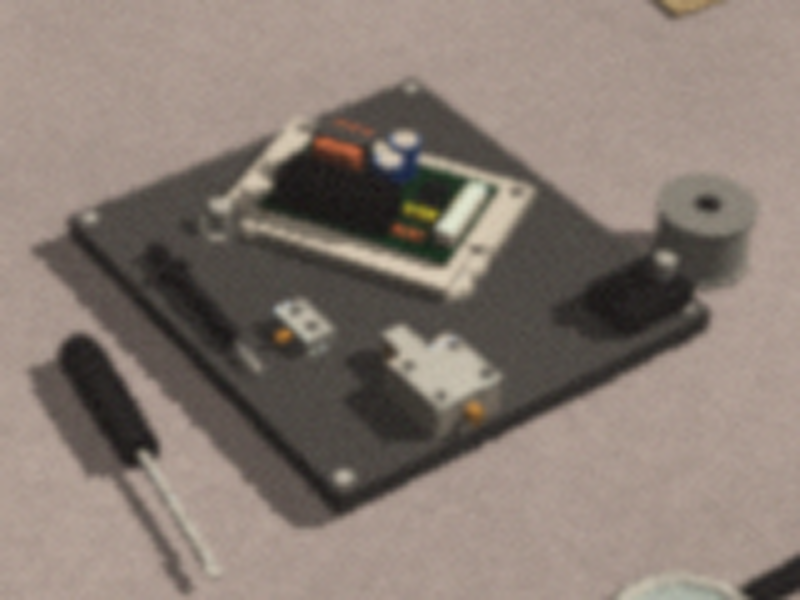

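View pics/scene0.png

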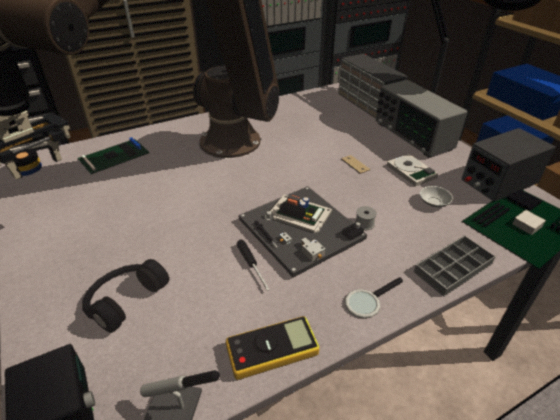

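View pics/wrist0.png

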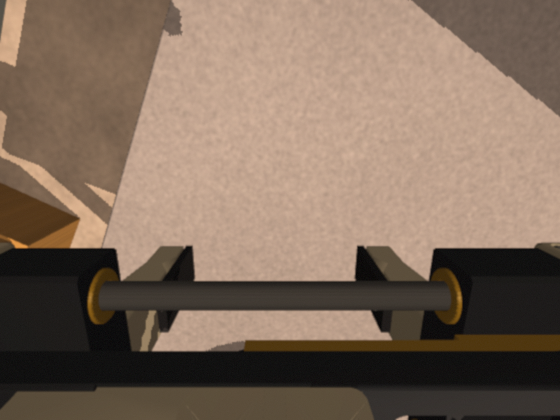

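```bash
python3 - <<'E'
from h import *
from scipy.optimize import least_squares
ft=grab('top');fs=grab('scene')
T=lambda x,y:(200+x/5,130+y/4.6)
S=lambda x,y:(225+x/5,170+y/4.8)
D=.025
N=[((-140,130,25),T(247,489),0),((140,130,25),T(212,125),0),((-140,130,25),S(412,80),1),((-140,-130,25),S(72,222),1),((140,-130,25),S(342,500),1),((140,130,25),S(710,312),1),((-80,-60,43),T(515,380),0),((-80,-60,43),S(217,203),1)]
M=[((154,104,35),T(258,293),0),((154,-6+4,35),T(393,217),0),((-6,104,35),T(390,466),0),((154,104,35),S(533,185),1)]
fr=(ft,fs)
def res(p,L):
    c,s=np.cos(p[2]),np.sin(p[2]); r=[]
    for P,px,k in L:
        w=[p[0]+(c*P[0]-s*P[1])/1e3,p[1]+(s*P[0]+c*P[1])/1e3,P[2]/1e3]
        r+=list(proj(fr[k],w)[0]-px)
    return np.array(r)
for L in(N,M):
    s=least_squares(res,[.6,0,.1 if L is N else .6],args=(L,),loss='soft_l1'); print(s.x,np.round(s.fun,1))
E
```

```text
[ 0.57224695 -0.01662907  0.11387429] [-0.1 -0.6 -1.2 -1.1 -0.5 -0.7 -1.9 -0.8 -0.5 -0.1  0.2 -0.6 -0.7 -0.6
 -0.2  0.6]
[ 0.49491818 -0.08362049  0.59979153] [ 0.1 -0.1 -1.4 -0.7 -0.4  0.7 -1.8  0.8]
```

```bash
cat >> h.py <<'E'
def plan(p0,yaw0,p1,yaw1,n,dec=1):
    """rows: straight world line, even turning; rounded with error feedback"""
    p=np.array(p0,float);yaw=yaw0;out=[]
    for i in range(1,n+1):
        tp=np.array(p0)+(np.array(p1)-p0)*i/n; ty=yaw0+(yaw1-yaw0)*i/n
        c,s=np.cos(yaw),np.sin(yaw); R=np.array([[c,s,0],[s,-c,0],[0,0,-1]])
        d=np.round(R.T@(tp-p)*100,dec); p=p+R@(d/100); t=round(-(ty-yaw),3); yaw-=t
        out.append(' '.join('%g'%(x+0) for x in d)+' %g'%t)
    print('; '.join(out)); print('end',np.round(p,4),round(yaw,4))
E
python3 - <<'E'
from h import *
s=readout.get_state(); plan(s['eef_pos'],s['ee_rot'][2],[.575,.03,.24],2.956,16)
E
```

```text
3 3.4 -0.1 -0.062; 2.8 3.6 -0.1 -0.062; 2.6 3.7 -0.1 -0.062; 2.3 3.9 0 -0.062; 2.1 4 -0.1 -0.062; 1.9 4.2 -0.1 -0.063; 1.6 4.2 -0.1 -0.062; 1.3 4.4 -0.1 -0.062; 1 4.4 -0.1 -0.062; 0.8 4.5 0 -0.062; 0.4 4.5 -0.1 -0.062; 0.2 4.5 -0.1 -0.062; 0 4.6 -0.1 -0.062; -0.4 4.5 -0.1 -0.062; -0.7 4.5 -0.1 -0.062; -0.9 4.5 0 -0.062
end [0.5754 0.0303 0.2396] 2.9556
```

Emit:
apply_moves(deltas="3 3.4 -0.1 -0.062; 2.8 3.6 -0.1 -0.062; 2.6 3.7 -0.1 -0.062; 2.3 3.9 0 -0.062; 2.1 4 -0.1 -0.062; 1.9 4.2 -0.1 -0.063; 1.6 4.2 -0.1 -0.062; 1.3 4.4 -0.1 -0.062; 1 4.4 -0.1 -0.062; 0.8 4.5 0 -0.062", gripper=0.2)

```text
t: 2.2
eef_pos: [0.4563, -0.2135, 0.235]
ee_rot: [3.141, 0.001, 2.586]
force: [0.7, 0.5, -0.7]
width: 0.0354
```

Emit:
apply_moves(deltas="0.4 4.5 -0.1 -0.062; 0.2 4.5 -0.1 -0.062; 0 4.6 -0.1 -0.062; -0.4 4.5 -0.1 -0.062; -0.7 4.5 -0.1 -0.062; -0.9 4.5 0 -0.062; 0 0 0 0")

```text
t: 3.08
eef_pos: [0.5764, 0.0328, 0.2391]
ee_rot: [-3.141, -0.0, 2.959]
force: [-0.0, -0.4, -0.2]
width: 0.0352
```

```bash
python3 - <<'E'
from h import *
f=grab('wrist','wrist1.png'); np.savez('w1.npz',K=f['camera_matrix'],T=f['cam_to_world'],im=f['image'])
cv2.imwrite('pics/wrist1c.png',cv2.resize(f['image'][:,:,::-1],None,fx=1.42,fy=1.42,interpolation=cv2.INTER_CUBIC))
s=readout.get_state();print(s['t'],s['eef_pos'],s['ee_rot'],s['q'],s['width'],s['force'])
E
```

```text
3.125 [0.57559722 0.0315129  0.23913074] [-3.14124571e+00 -6.38429718e-04  2.95743568e+00] [ 3.93840437e-01  1.89887075e-01 -1.91146850e-01 -6.26989041e-05
 -1.19048668e+00 -5.77974003e-01] 0.03490888801074574 [-0.21875577  0.32233849  0.80349513]
```

View pics/wrist1c.png

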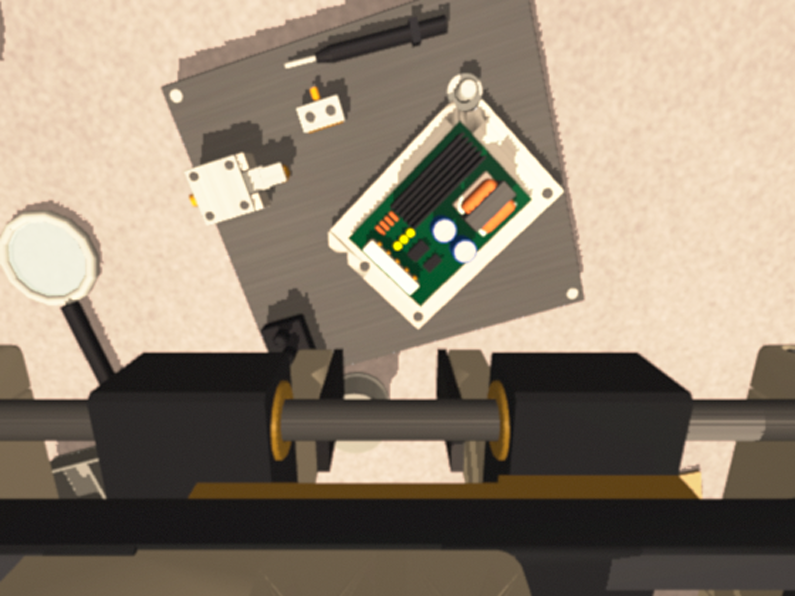

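```bash
cat > fit.py <<'E'
from h import *
from scipy.optimize import least_squares
def wp(p,P):
    c,s=np.cos(p[2]),np.sin(p[2]);P=np.atleast_2d(P)/1e3
    return np.c_[p[0]+c*P[:,0]-s*P[:,1],p[1]+s*P[:,0]+c*P[:,1],P[:,2]]
def fit(f,L,x0):
    P=np.array([l[0] for l in L],float);q=np.array([l[1] for l in L],float)
    r=lambda p:(proj(f,wp(p,P))-q).ravel()
    s=least_squares(r,x0,loss='soft_l1'); return s.x,s.fun.reshape(-1,2)
def model_lines(nest,mod):
    D=25
    box=lambda a,b,c,d,z:[(a,c,z),(b,c,z),(b,d,z),(a,d,z)]
    th=np.linspace(0,2*np.pi,25)
    L=[]
    for b in (box(-140,140,-130,130,D),box(12,44,-84,-66,39),box(90,136,-65,-23,52),box(96,132,70,122,57)): L.append((wp(nest,b),(0,255,0)))
    L.append((wp(nest,[(-80+8*np.cos(t),-60+8*np.sin(t),43) for t in th]),(0,0,255)))
    L.append((wp(mod,[(-6,5,35),(-6,104,35),(154,104,35),(154,23,35),(147,16,35),(154,9,35),(154,2,35),(146,-6,35),(5,-6,35)]),(255,0,0)))
    L.append((wp(mod,[(11*np.cos(t),11*np.sin(t),35) for t in th]),(255,0,255)))
    return L
def overlay(f,nest,mod,name,scale=1.42,crop=None):
    a=cv2.resize(f['image'][:,:,::-1],None,fx=scale,fy=scale,interpolation=cv2.INTER_CUBIC)
    for P,c in model_lines(nest,mod):
        cv2.polylines(a,[np.round(((proj(f,P)+.5)*scale-.5)*16).astype(np.int32)],True,c,1,cv2.LINE_AA,4)
    if crop: a=a[crop[1]:crop[1]+crop[3],crop[0]:crop[0]+crop[2]]
    cv2.imwrite('pics/'+name,a)
E
python3 - <<'E'
from fit import *
z=np.load('w1.npz');f=dict(camera_matrix=z['K'],cam_to_world=z['T'],image=z['im'])
v=lambda x,y:((x+.5)/1.42-.5,(y+.5)/1.42-.5)
N=[((140,-130,25),v(163,88)),((-140,130,25),v(583,300)),((-80,-60,43),v(466,89)),((136,-65,52),v(187,170)),((90,-65,52),v(236,153)),((136,-23,52),v(214,223)),((44,-84,39),v(296,109)),((12,-84,39),v(336,93)),((12,-66,39),v(345,117)),((44,-66,39),v(306,133))]
M=[((154,104,35),v(418,328)),((-6,104,35),v(563,188)),((154,2,35),v(331,243)),((146,-6,35),v(330,233))]
n,r=fit(f,N,[.57,-.02,.11]);print(n,np.round(r,1).tolist())
m,r=fit(f,M,[.49,-.08,.6]);print(m,np.round(r,1).tolist())
np.savez('poses.npz',n=n,m=m)
overlay(f,n,m,'ov1.png',2.5,(350,0,800,600))
c,s=np.cos(n[2]),np.sin(n[2]); d=m[:2]-n[:2]; print('mod in nest',1e3*(c*d[0]+s*d[1]),1e3*(-s*d[0]+c*d[1]),m[2]-n[2])
E
```

```text
[ 0.57037208 -0.01551944  0.10795102] [[-2.3, -1.0], [1.8, 0.1], [1.6, -0.5], [-2.0, 0.6], [4.4, -0.7], [-5.2, 1.9], [0.1, -0.8], [0.9, 0.9], [0.0, 1.8], [-1.1, -0.2]]
[ 0.49772424 -0.08080733  0.62285772] [[0.9, -0.4], [0.5, 0.4], [-0.7, 1.7], [-0.6, -1.1]]
mod in nest -79.25916005168867 -57.08065782494127 0.5149066989272386
```

View pics/ov1.png

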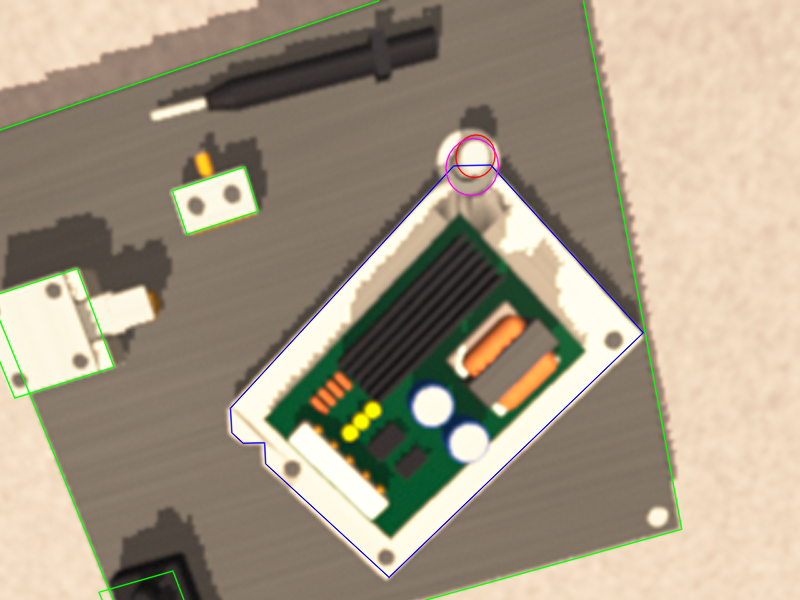

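```bash
python3 - <<'E'
from fit import *
z=np.load('poses.npz');n,m=z['n'],z['m']
s=readout.get_state();print(s['eef_pos'],s['ee_rot'][2],s['width'])
C=wp(m,(154,104,0))[0,:2]; a=m[2]+np.pi/4; o=np.array([np.cos(a),np.sin(a)]); yaw=a+np.pi/2
w=.035; T=C-o*(w/2-.0095); print('corner',C,'contactTCP',T,'yaw',yaw)
A=T+o*.015
plan(s['eef_pos'],s['ee_rot'][2],[*A,.06],yaw,6)
print([*A,.06])
E
```

```text
[0.57559722 0.0315129  0.23913074] 2.9574356819070413 0.03490888801074574
corner [0.56213601 0.09350023] contactTCP [0.56084141 0.08560567] yaw 2.9790522055951865
0.4 1.1 3 -0.004; 0.4 1.1 3 -0.003; 0.4 1.1 3 -0.004; 0.4 1.1 2.9 -0.003; 0.4 1.1 3 -0.004; 0.4 1.1 3 -0.004
end [0.5635 0.1007 0.0601] 2.9794
[np.float64(0.5632687903840787), np.float64(0.10040796116472414), 0.06]
```

Emit:
apply_moves(deltas="0.4 1.1 3 -0.004; 0.4 1.1 3 -0.003; 0.4 1.1 3 -0.004; 0.4 1.1 2.9 -0.003; 0.4 1.1 3 -0.004; 0.4 1.1 3 -0.004; 0 0 0 0")

```text
t: 4.0
eef_pos: [0.5616, 0.0984, 0.0589]
ee_rot: [-3.139, -0.004, 2.977]
force: [-0.0, -0.8, 0.7]
width: 0.0352
```

```bash
python3 - <<'E'
from fit import *
z=np.load('poses.npz');n,m=z['n'],z['m']
f=grab('wrist'); np.savez('w2.npz',K=f['camera_matrix'],T=f['cam_to_world'],im=f['image'])
overlay(f,n,m,'ov2.png',1.42)
s=readout.get_state();print(s['t'],s['eef_pos'],s['ee_rot'],s['width'],s['force'])
E
```

```text
4.05 [0.56284037 0.09859967 0.06048467] [-3.14029645e+00 -1.26080683e-03  2.97731478e+00] 0.034735689898669604 [0.73763318 0.27912205 0.74300335]
```

View pics/ov2.png

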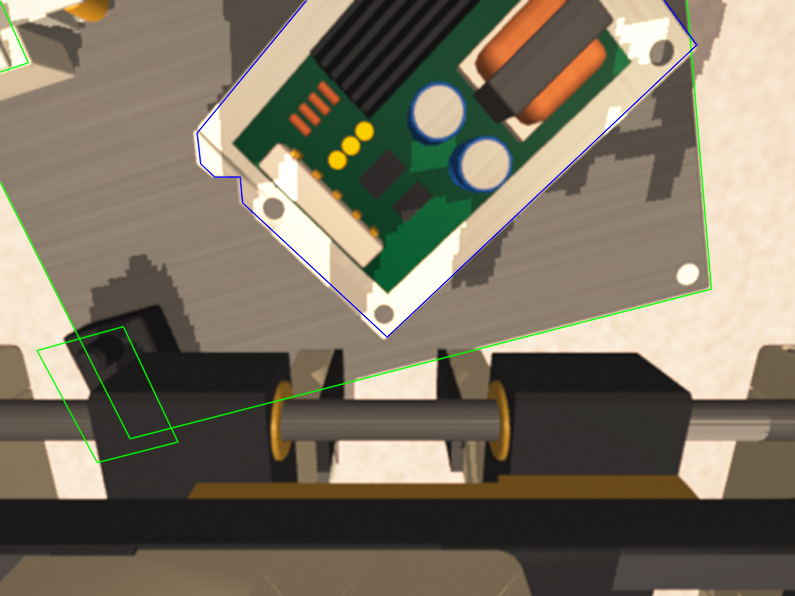

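Emit:
apply_moves(deltas="0 0 1 0; 0 0 1 0; 0 0 0.7 0; 0 0 0.3 0; 0 0 0.2 0; 0 0 0 0; 0 0 0 0")

```text
t: 4.92
eef_pos: [0.5635, 0.0996, 0.0288]
ee_rot: [3.141, 0.0, 2.978]
force: [-0.6, 0.1, 1.0]
width: 0.0347
```

```bash
python3 - <<'E'
from fit import *
s=readout.get_state();print(s['t'],s['eef_pos'],s['ee_rot'],s['width'],s['force'])
E
```

```text
4.925 [0.56351989 0.09961184 0.02876194] [3.14137635e+00 3.22489439e-04 2.97769317e+00] 0.034658497259995605 [-0.586711    0.06112156  1.02368008]
```

Emit:
apply_moves(deltas="0 -0.3 0 0; 0 -0.3 0 0; 0 -0.3 0 0; 0 -0.3 0 0; 0 -0.2 0 0; 0 0 0 0")

```text
t: 5.68
eef_pos: [0.5615, 0.0859, 0.0287]
ee_rot: [3.141, 0.001, 2.978]
force: [1.3, 1.3, -0.6]
width: 0.0346
```

Emit:
apply_moves(deltas="0 -0.2 0 0; 0 -0.1 0 0; 0 0 0 0")

```text
t: 6.05
eef_pos: [0.5609, 0.0829, 0.0287]
ee_rot: [3.141, 0.001, 2.978]
force: [1.8, 2.3, -0.0]
width: 0.0352
```

```bash
python3 - <<'E'
from fit import *
f=grab('wrist','wrist3.png')
cv2.imwrite('pics/wrist3c.png',cv2.resize(f['image'][:,:,::-1],None,fx=1.42,fy=1.42))
s=readout.get_state();print(s['t'],s['eef_pos'],s['ee_rot'],s['width'],s['force'],s['moment'])
E
```

```text
6.1 [0.56086527 0.08287634 0.02869531] [3.14128448e+00 5.17741539e-04 2.97771115e+00] 0.03471594395293932 [2.61329832 2.05794161 0.29117581] [ 0.97395117 -0.63505086  0.09859692]
```

View pics/wrist3c.png

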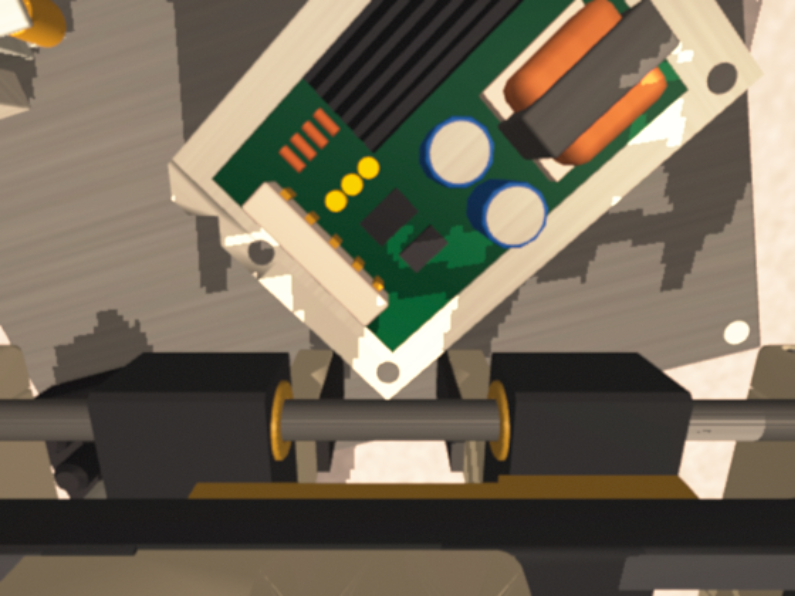

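Emit:
apply_moves(deltas="0 -0.1 0 0; 0 -0.1 0 0; 0 0 0 0")

```text
t: 6.48
eef_pos: [0.5606, 0.0811, 0.0287]
ee_rot: [3.141, 0.001, 2.978]
force: [1.8, 4.7, 0.2]
width: 0.0352
```

Emit:
apply_moves(deltas="0 -0.1 0 0; 0 -0.1 0 0; 0 0 0 0")

```text
t: 6.85
eef_pos: [0.5604, 0.0793, 0.0287]
ee_rot: [3.141, 0.001, 2.978]
force: [2.0, 5.9, -0.1]
width: 0.0349
```

Emit:
apply_moves(deltas="0 -0.1 0 0; 0 0 0 0")

```text
t: 7.1
eef_pos: [0.5607, 0.0789, 0.0288]
ee_rot: [3.14, 0.002, 2.978]
force: [2.5, 7.6, -1.4]
width: 0.0349
```

```bash
python3 - <<'E'
from fit import *
s=readout.get_state();print(s['t'],s['eef_pos'],s['ee_rot'],s['width'],s['force'],s['moment'])
f=grab('top','top4.png');g=grab('scene','scene4.png')
z=np.load('poses.npz');n,m=z['n'],z['m']
overlay(f,n,m,'ov4t.png',5,(1150,680,500,500));overlay(g,n,m,'ov4s.png',5,(1100,830,800,600))
E
```

```text
7.1 [0.56072559 0.0788524  0.02879808] [3.13975221e+00 1.76731807e-03 2.97791996e+00] 0.03493589628206947 [ 2.4620357   7.63604276 -1.42809969] [ 2.69879616 -0.91352315  0.10853364]
```

View pics/ov4t.png

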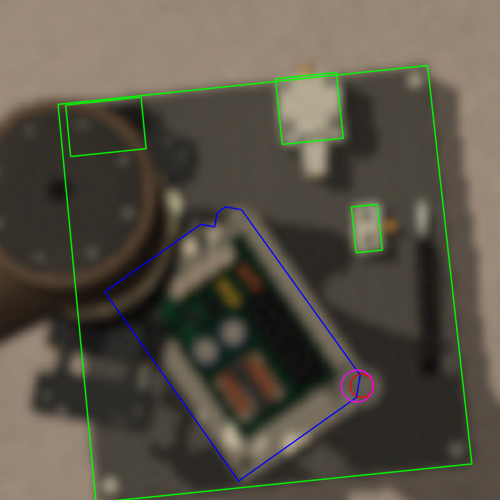

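View pics/ov4s.png

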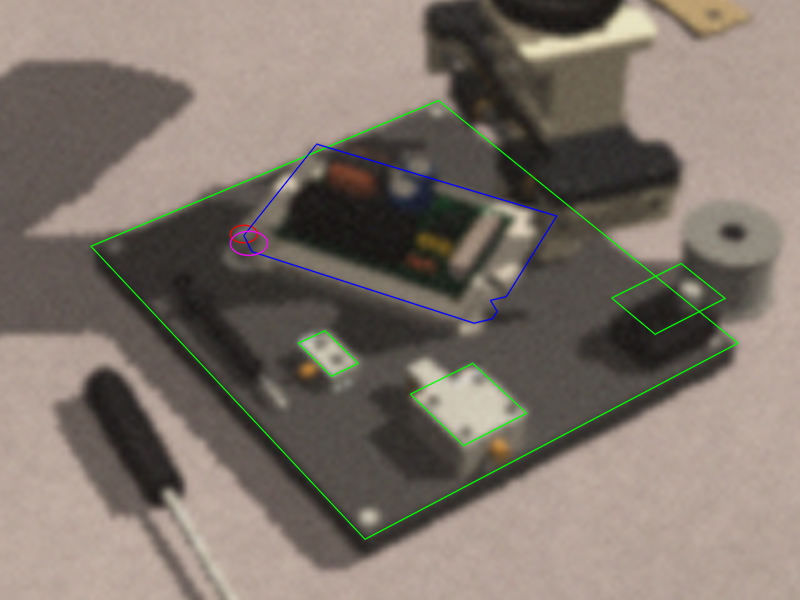

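```bash
python3 - <<'E'
from fit import *
f=grab('wrist','wrist5.png'); np.savez('w5.npz',K=f['camera_matrix'],T=f['cam_to_world'],im=f['image'])
z=np.load('poses.npz');n,m=z['n'],z['m']
overlay(f,n,m,'ov5.png',1.42)
s=readout.get_state();print(s['t'],s['eef_pos'],s['force'])
E
```

```text
7.25 [0.56071458 0.07885446 0.02878413] [ 2.0338824   6.97897196 -0.86787229]
```

View pics/ov5.png

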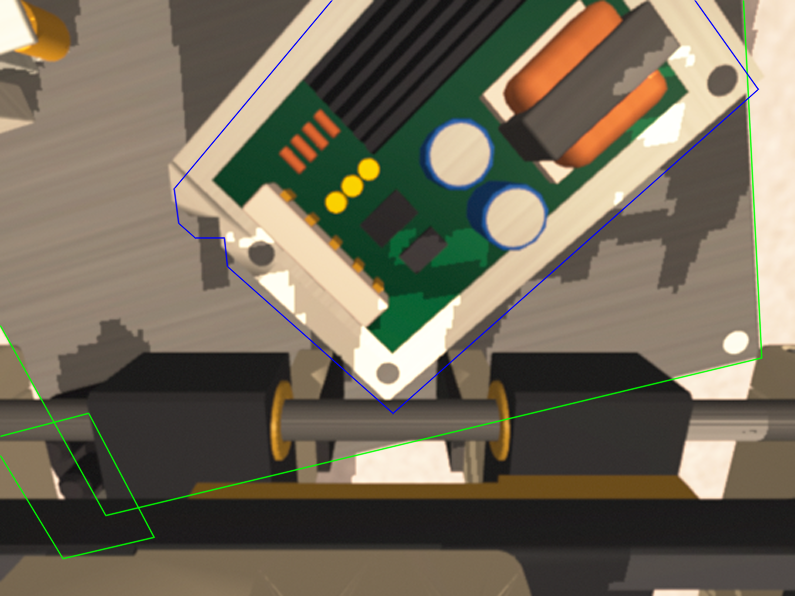

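```bash
python3 - <<'E'
from fit import *
z=np.load('w5.npz');f=dict(camera_matrix=z['K'],cam_to_world=z['T'],image=z['im'])
z=np.load('poses.npz');n,m=z['n'],z['m']
v=lambda x,y:((x+.5)/1.42-.5,(y+.5)/1.42-.5)
M=[((154,104,35),v(387,399)),((-6,104,35),v(761,72)),((154,2,35),v(173,200)),((146,-6,35),v(170,163))]
m2,r=fit(f,M,m);print(m2,np.round(r,1).tolist())
np.savez('poses.npz',n=n,m=m2)
overlay(f,n,m2,'ov5b.png',1.42)
for m in (m,m2):
  c,s=np.cos(n[2]),np.sin(n[2]); d=m[:2]-n[:2]; print('mod in nest',1e3*(c*d[0]+s*d[1]),1e3*(-s*d[0]+c*d[1]),m[2]-n[2])
E
```

```text
[ 0.4956352  -0.08643665  0.60623674] [[0.4, -1.0], [0.1, 0.3], [0.1, -0.3], [-0.7, 0.7]]
mod in nest -79.25916005168867 -57.08065782494127 0.5149066989272386
mod in nest -81.94255704696928 -62.45212816725613 0.498285724361004
```

View pics/ov5b.png

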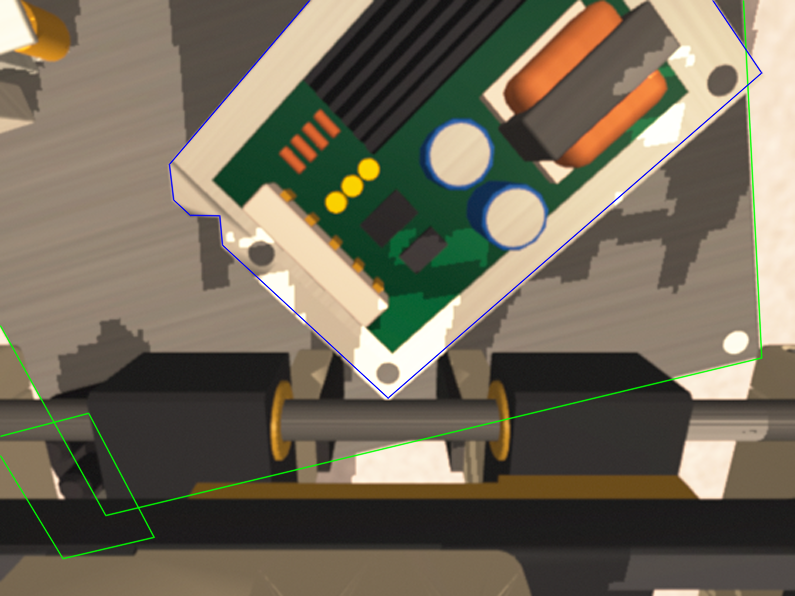

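```bash
cat > swing.py <<'E'
from fit import *
import json
def rot(a): return np.array([[np.cos(a),-np.sin(a)],[np.sin(a),np.cos(a)]])
N=np.load('poses.npz')['n']
TH0=.498; T0=np.array([.5607,.0789]); Y0=2.978   # tool pose at TH0, bearing
def notch(th):
    a=.92*th/TH0
    return N[:2]+rot(N[2])@(np.array([-80,-60])-3.1*np.array([np.cos(a),np.sin(a)]))*1.0e-3 if False else N[:2]+rot(N[2])@((np.array([-80,-60])-3.1*np.array([np.cos(a),np.sin(a)]))*1e-3)
REL=rot(-(N[2]+TH0))@(T0-notch(TH0))
def tool(th): return notch(th)+rot(N[2]+th)@REL, Y0+(th-TH0)
def rows(ths,p,yaw):
    out=[];p=np.array(p,float)
    for th in ths:
        tp,ty=tool(th); c,s=np.cos(yaw),np.sin(yaw);R=np.array([[c,s],[s,-c]])
        d=np.round(R.T@(tp-p)*100,2); p=p+R@(d/100); t=round(yaw-ty,3); yaw-=t
        out.append('%g %g 0 %g'%(d[0],d[1],t))
    print('; '.join(out)); print('end',np.round(p,4),round(yaw,4))
if __name__=='__main__':
    import sys; a,b,n=float(sys.argv[1]),float(sys.argv[2]),int(sys.argv[3])
    p,y=tool(a); print(p,y,tool(b)); rows(np.linspace(a,b,n+1)[1:],p,y)
E
python3 swing.py .498 .37 8; python3 swing.py .37 .21 10
```

```text
[0.5607 0.0789] 2.978 (array([0.58069725, 0.06969918]), 2.85)
-0.27 -0.06 0 0.016; -0.27 -0.06 0 0.016; -0.27 -0.05 0 0.016; -0.27 -0.06 0 0.016; -0.27 -0.06 0 0.016; -0.26 -0.06 0 0.016; -0.27 -0.06 0 0.016; -0.27 -0.05 0 0.016
end [0.5807 0.0697] 2.85
[0.58069725 0.06969918] 2.85 (array([0.60386121, 0.05480738]), 2.6900000000000004)
-0.27 -0.06 0 0.016; -0.27 -0.05 0 0.016; -0.27 -0.06 0 0.016; -0.27 -0.06 0 0.016; -0.27 -0.06 0 0.016; -0.27 -0.05 0 0.016; -0.27 -0.06 0 0.016; -0.27 -0.06 0 0.016; -0.27 -0.05 0 0.016; -0.27 -0.06 0 0.016
end [0.6039 0.0548] 2.69
```

Emit:
apply_moves(deltas="-0.27 -0.06 0 0.016; -0.27 -0.06 0 0.016; -0.27 -0.05 0 0.016; -0.27 -0.06 0 0.016")

```text
t: 7.75
eef_pos: [0.5709, 0.0745, 0.0288]
ee_rot: [3.14, 0.002, 2.913]
force: [2.9, 6.9, -1.0]
width: 0.0347
```

Emit:
apply_moves(deltas="-0.27 -0.06 0 0.016; -0.26 -0.06 0 0.016; -0.27 -0.06 0 0.016; -0.27 -0.05 0 0.016")

```text
t: 8.25
eef_pos: [0.5808, 0.0696, 0.0288]
ee_rot: [3.14, 0.002, 2.849]
force: [2.9, 7.2, -1.8]
width: 0.0353
```

```bash
python3 - <<'E'
from fit import *
f=grab('wrist'); np.savez('w6.npz',K=f['camera_matrix'],T=f['cam_to_world'],im=f['image'])
from swing import notch
z=np.load('poses.npz');n=z['n']; m=[*notch(.37),n[2]+.37]
overlay(f,n,m,'ov6.png',1.42)
s=readout.get_state();print(s['t'],s['eef_pos'],s['ee_rot'],s['force'],s['moment'],s['width'])
E
```

```text
8.3 [0.58103498 0.06949292 0.02878212] [3.13977891e+00 1.62181475e-03 2.84873385e+00] [ 4.18410602  6.5336984  -0.92641082] [ 2.3616585  -1.23135185  0.10365489] 0.03538836295917194
```

View pics/ov6.png

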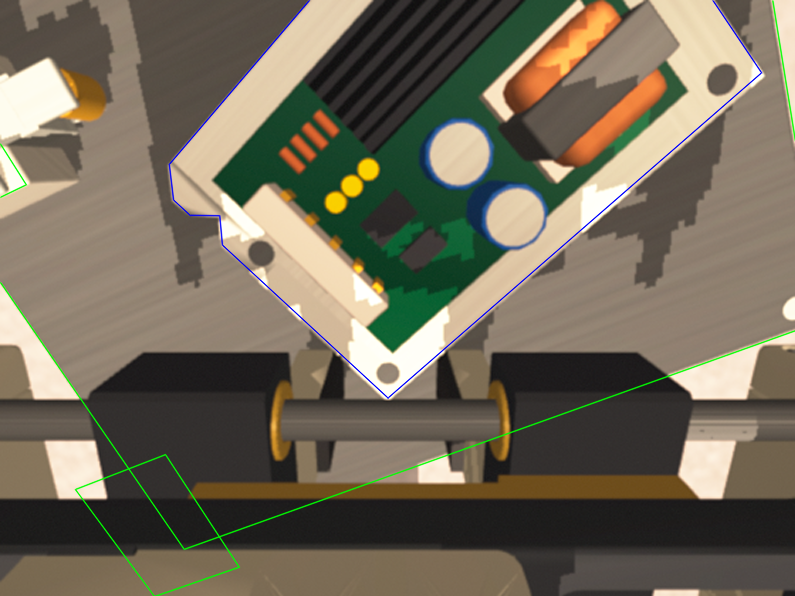

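Emit:
apply_moves(deltas="-0.27 -0.06 0 0.016; -0.27 -0.05 0 0.016; -0.27 -0.06 0 0.016; -0.27 -0.06 0 0.016; -0.27 -0.06 0 0.016; -0.27 -0.05 0 0.016")

```text
t: 9.05
eef_pos: [0.5951, 0.0611, 0.0288]
ee_rot: [3.14, 0.002, 2.754]
force: [4.3, 6.1, -1.1]
width: 0.0353
```

Emit:
apply_moves(deltas="-0.27 -0.06 0 0.016; -0.27 -0.06 0 0.016; -0.27 -0.05 0 0.016; -0.27 -0.06 0 0.016; 0 0 0 0")

```text
t: 9.68
eef_pos: [0.6043, 0.0544, 0.0288]
ee_rot: [3.14, 0.002, 2.69]
force: [5.1, 4.9, -1.5]
width: 0.0352
```

```bash
python3 - <<'E'
from fit import *
f=grab('wrist'); np.savez('w7.npz',K=f['camera_matrix'],T=f['cam_to_world'],im=f['image'])
from swing import notch
z=np.load('poses.npz');n=z['n']; m=[*notch(.21),n[2]+.21]
overlay(f,n,m,'ov7.png',1.42)
s=readout.get_state();print(s['t'],s['eef_pos'],s['ee_rot'],s['force'],s['moment'],s['width'])
E
python3 swing.py .21 .11 10;python3 swing.py .11 .05 10; python3 swing.py .05 -.01 10
```

```text
9.725 [0.60427228 0.05447363 0.02881938] [3.13952200e+00 1.76141850e-03 2.68996728e+00] [ 5.36136039  5.15541994 -1.88205267] [ 1.84269611 -1.78099301  0.11196388] 0.03473983319877025
[0.60386121 0.05480738] 2.6900000000000004 (array([0.61707454, 0.0437232 ]), 2.5900000000000003)
-0.17 -0.03 0 0.01; -0.17 -0.04 0 0.01; -0.17 -0.03 0 0.01; -0.17 -0.04 0 0.01; -0.16 -0.03 0 0.01; -0.17 -0.04 0 0.01; -0.17 -0.03 0 0.01; -0.17 -0.04 0 0.01; -0.17 -0.03 0 0.01; -0.17 -0.04 0 0.01
end [0.617  0.0437] 2.59
[0.61707454 0.0437232 ] 2.5900000000000003 (array([0.62446991, 0.03646531]), 2.5300000000000002)
-0.1 -0.02 0 0.006; -0.1 -0.02 0 0.006; -0.1 -0.02 0 0.006; -0.11 -0.02 0 0.006; -0.1 -0.02 0 0.006; -0.1 -0.02 0 0.006; -0.1 -0.02 0 0.006; -0.1 -0.02 0 0.006; -0.1 -0.02 0 0.006; -0.11 -0.02 0 0.006
end [0.6245 0.0365] 2.53
[0.62446991 0.03646531] 2.5300000000000002 (array([0.63143397, 0.02878   ]), 2.47)
-0.1 -0.02 0 0.006; -0.1 -0.02 0 0.006; -0.11 -0.02 0 0.006; -0.1 -0.02 0 0.006; -0.1 -0.02 0 0.006; -0.1 -0.02 0 0.006; -0.1 -0.02 0 0.006; -0.1 -0.02 0 0.006; -0.11 -0.02 0 0.006; -0.1 -0.02 0 0.006
end [0.6315 0.0288] 2.47
```

View pics/ov7.png

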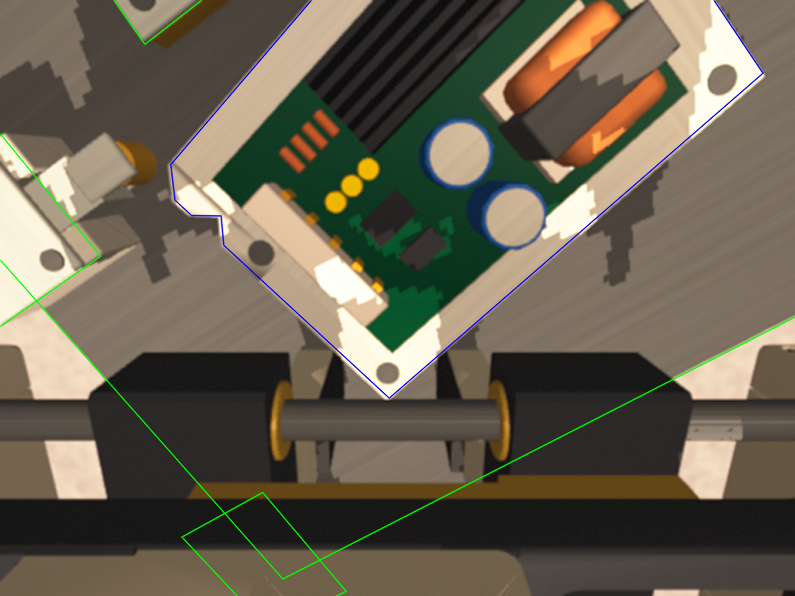

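Emit:
apply_moves(deltas="-0.17 -0.03 0 0.01; -0.17 -0.04 0 0.01; -0.17 -0.03 0 0.01; -0.17 -0.04 0 0.01; -0.16 -0.03 0 0.01")

```text
t: 10.35
eef_pos: [0.6108, 0.0492, 0.0288]
ee_rot: [3.139, 0.001, 2.64]
force: [4.1, 5.2, -1.0]
width: 0.0353
```

Emit:
apply_moves(deltas="-0.17 -0.04 0 0.01; -0.17 -0.03 0 0.01; -0.17 -0.04 0 0.01; -0.17 -0.03 0 0.01; -0.17 -0.04 0 0.01")

```text
t: 10.98
eef_pos: [0.6159, 0.0442, 0.0286]
ee_rot: [3.14, -0.001, 2.589]
force: [-0.6, 11.9, 3.3]
width: 0.0349
```

```bash
python3 - <<'E'
from fit import *
f=grab('wrist'); np.savez('w8.npz',K=f['camera_matrix'],T=f['cam_to_world'],im=f['image'])
from swing import notch
z=np.load('poses.npz');n=z['n']; m=[*notch(.11),n[2]+.11]
overlay(f,n,m,'ov8.png',1.42)
s=readout.get_state();print(s['t'],s['eef_pos'],s['ee_rot'],s['force'],s['moment'],s['width'])
E
```

```text
11.025 [0.61602677 0.04407902 0.02861941] [ 3.13989632e+00 -7.65378259e-04  2.58871364e+00] [-0.90470439 12.04095787  2.13100272] [4.25747792 0.62504345 0.03236435] 0.035197440477626206
```

View pics/ov8.png

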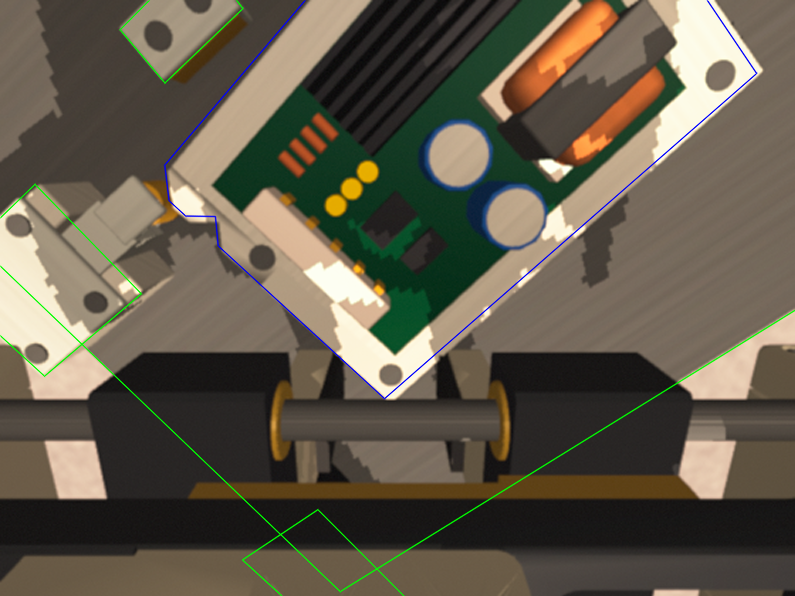

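Emit:
apply_moves(deltas="-0.1 -0.02 0 0.006; -0.1 -0.02 0 0.006; -0.1 -0.02 0 0.006; -0.11 -0.02 0 0.006; -0.1 -0.02 0 0.006")

```text
t: 11.65
eef_pos: [0.6202, 0.0403, 0.0287]
ee_rot: [3.14, 0.0, 2.56]
force: [1.5, 7.8, -0.0]
width: 0.0351
```

Emit:
apply_moves(deltas="-0.1 -0.02 0 0.006; -0.1 -0.02 0 0.006; -0.1 -0.02 0 0.006; -0.1 -0.02 0 0.006; -0.11 -0.02 0 0.006")

```text
t: 12.28
eef_pos: [0.6243, 0.0363, 0.0287]
ee_rot: [3.14, 0.001, 2.53]
force: [2.4, 6.9, -0.7]
width: 0.0349
```

```bash
python3 - <<'E'
from fit import *
f=grab('wrist'); np.savez('w9.npz',K=f['camera_matrix'],T=f['cam_to_world'],im=f['image'])
from swing import notch
z=np.load('poses.npz');n=z['n']; m=[*notch(.05),n[2]+.05]
overlay(f,n,m,'ov9.png',1.42)
s=readout.get_state();print(s['t'],s['eef_pos'],s['ee_rot'],s['force'],s['moment'],s['width'])
E
```

```text
12.325 [0.62433995 0.03621982 0.02873657] [3.13966478e+00 6.33461019e-04 2.52921995e+00] [ 2.40571398  6.22147452 -0.23557538] [ 2.47646298 -0.9819636   0.01248945] 0.035176395902896396
```

View pics/ov9.png

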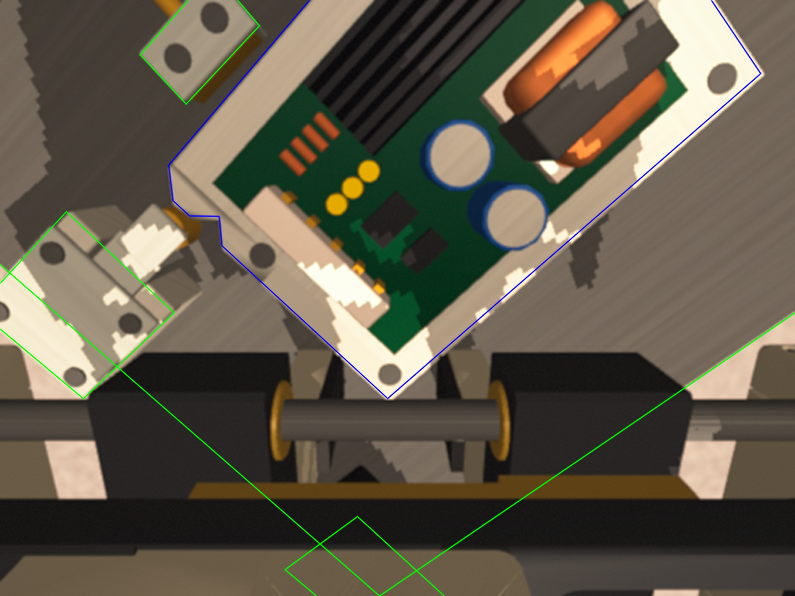

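Emit:
apply_moves(deltas="-0.1 -0.02 0 0.006; -0.1 -0.02 0 0.006; -0.11 -0.02 0 0.006; -0.1 -0.02 0 0.006")

```text
t: 12.82
eef_pos: [0.6274, 0.0328, 0.0288]
ee_rot: [3.14, 0.001, 2.506]
force: [4.7, 3.8, -0.5]
width: 0.0351
```

Emit:
apply_moves(deltas="-0.1 -0.02 0 0.006; -0.1 -0.02 0 0.006; -0.1 -0.02 0 0.006")

```text
t: 13.2
eef_pos: [0.6298, 0.0301, 0.0288]
ee_rot: [3.14, 0.002, 2.488]
force: [6.2, 1.4, -2.2]
width: 0.0351
```

```bash
python3 - <<'E'
from fit import *
f=grab('wrist'); np.savez('w10.npz',K=f['camera_matrix'],T=f['cam_to_world'],im=f['image'])
from swing import notch
z=np.load('poses.npz');n=z['n']; m=[*notch(.008),n[2]+.008]
overlay(f,n,m,'ov10.png',1.42)
s=readout.get_state();print(s['t'],s['eef_pos'],s['ee_rot'],s['force'],s['moment'],s['width'])
E
```

```text
13.25 [0.62987972 0.02994193 0.02883497] [3.13997708e+00 1.77651334e-03 2.48734200e+00] [ 6.53400398  0.90804199 -3.25164461] [ 0.30776074 -2.33164055 -0.04317698] 0.03522078768842783
```

View pics/ov10.png

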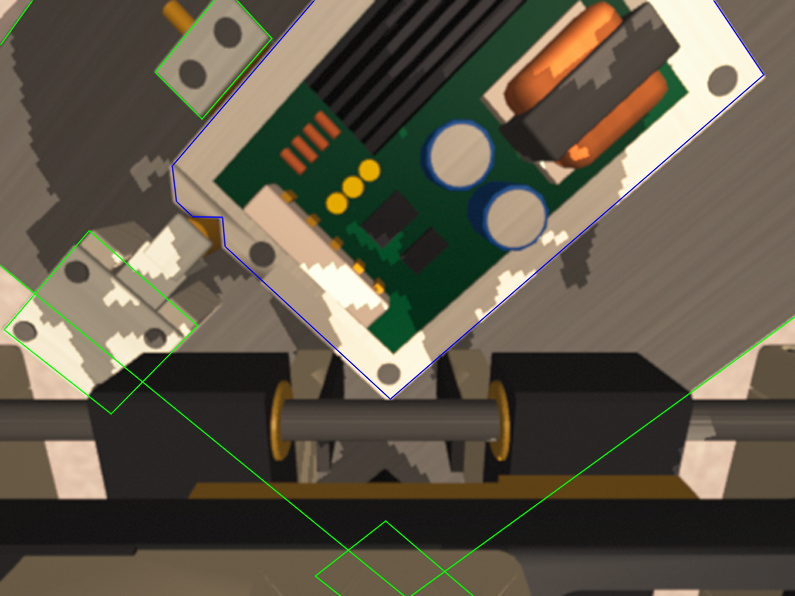

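Emit:
apply_moves(deltas="-0.1 -0.02 0 0.006; -0.11 -0.02 0 0.006; 0 0 0 0")

```text
t: 13.62
eef_pos: [0.6309, 0.0288, 0.0288]
ee_rot: [3.14, 0.001, 2.476]
force: [4.9, 3.6, -1.0]
width: 0.0351
```

```bash
python3 - <<'E'
from fit import *
f=grab('wrist'); np.savez('w11.npz',K=f['camera_matrix'],T=f['cam_to_world'],im=f['image'])
from swing import notch
z=np.load('poses.npz');n=z['n']; m=[*notch(-.004),n[2]-.004]
overlay(f,n,m,'ov11.png',2.5,(100,0,800,600))
s=readout.get_state();print(s['t'],s['eef_pos'],s['ee_rot'],s['force'],s['moment'],s['width'])
E
```

```text
13.675 [0.6308794  0.02878287 0.02875749] [3.13991145e+00 1.08045966e-03 2.47562349e+00] [ 4.89894274  3.35404462 -1.69797334] [ 1.33134285 -1.61108508  0.04480089] 0.035422632211064786
```

View pics/ov11.png

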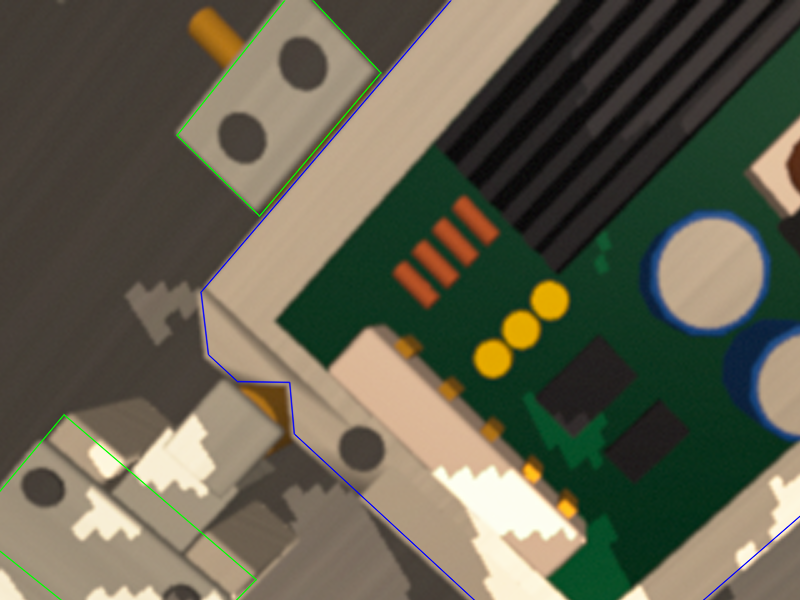

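Emit:
apply_moves(deltas="0 0.2 0 0; 0 0.4 0 0; 0 0.5 0 0; 0 0.4 0 0; 0 0 -1 0; 0 0 -1 0; 0 0 -1 0; 0 0 0 0")

```text
t: 14.68
eef_pos: [0.6398, 0.0404, 0.0601]
ee_rot: [3.14, 0.001, 2.476]
force: [0.3, -0.6, 0.9]
width: 0.0351
```

```bash
python3 - <<'E'
from fit import *
from swing import notch
f=grab('wrist'); np.savez('w12.npz',K=f['camera_matrix'],T=f['cam_to_world'],im=f['image'])
z=np.load('poses.npz');n=z['n']; m=[*notch(0),n[2]]
overlay(f,n,m,'ov12.png',1.42)
s=readout.get_state();print(s['t'],s['eef_pos'],s['ee_rot'],s['force'],s['width'])
A=wp(n,(28,65.5,60))[0]; print(A)
plan(s['eef_pos'],s['ee_rot'][2],A,n[2]+np.pi,8)
E
```

```text
14.725 [0.63940244 0.04024221 0.05934833] [3.14040048e+00 6.54297551e-04 2.47542593e+00] [-0.1303684  -0.35544374 -1.1230908 ] 0.03502080873242741
[0.59115202 0.05261604 0.06      ]
0.6 -0.3 0 -0.097; 0.6 -0.1 0 -0.097; 0.6 -0.2 0 -0.096; 0.6 -0.1 0 -0.097; 0.6 0 0 -0.097; 0.6 0.1 0 -0.097; 0.6 0.1 -0.1 -0.096; 0.6 0.1 0 -0.097
end [0.5916 0.0524 0.0603] 3.2494
```

View pics/ov12.png

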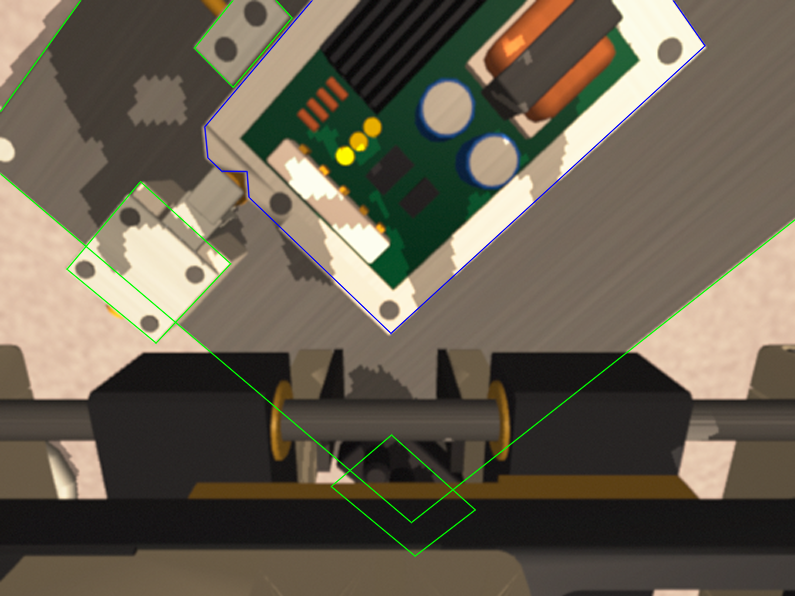

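Emit:
apply_moves(deltas="0.6 -0.3 -0.1 -0.097; 0.6 -0.1 0 -0.097; 0.6 -0.2 0 -0.096; 0.6 -0.1 0 -0.097; 0.6 0 0 -0.097; 0.6 0.1 0 -0.097; 0.6 0.1 0 -0.096; 0.6 0.1 0 -0.097; 0 0 0 0", gripper=1, squeeze=10)

```text
t: 15.85
eef_pos: [0.5909, 0.0523, 0.0593]
ee_rot: [-3.142, -0.001, -3.034]
force: [-0.3, -0.2, -0.5]
width: 0.0005
```

```bash
python3 - <<'E'
from fit import *
from swing import notch
f=grab('wrist'); np.savez('w13.npz',K=f['camera_matrix'],T=f['cam_to_world'],im=f['image'])
z=np.load('poses.npz');n=z['n']; m=[*notch(0),n[2]]
overlay(f,n,m,'ov13.png',1.42)
s=readout.get_state();print(s['t'],s['eef_pos'],s['ee_rot'],s['force'],s['width'])
E
```

```text
15.9 [0.59120409 0.05224485 0.05940712] [-3.14151987e+00 -3.15530757e-04 -3.03558602e+00] [ 0.00153115 -0.79311913 -1.11666952] 0.0003903179227696874
```

View pics/ov13.png

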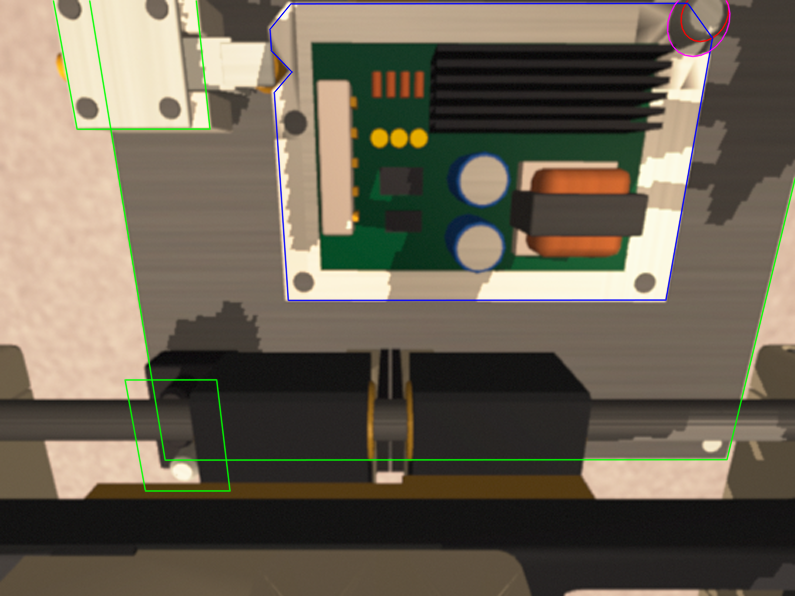

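Emit:
apply_moves(deltas="0 0 1 0; 0 0 1 0; 0 0 0.6 0; 0 0 0.3 0; 0 0 0.2 0; 0 -0.3 0 0; 0 -0.3 0 0; 0 -0.2 0 0; 0 0 0 0")

```text
t: 17.02
eef_pos: [0.5923, 0.0441, 0.0287]
ee_rot: [3.142, 0.0, -3.034]
force: [1.0, -0.1, 1.4]
width: 0.0006
```

Emit:
apply_moves(deltas="0 -0.2 0 0; 0 -0.1 0 0; 0 0 0 0")

```text
t: 17.4
eef_pos: [0.5927, 0.042, 0.0287]
ee_rot: [3.141, 0.001, -3.034]
force: [-1.6, 4.7, 1.2]
width: 0.0008
```

Emit:
apply_moves(deltas="0 -0.05 0 0; 0 0 0 0")

```text
t: 17.65
eef_pos: [0.5927, 0.0418, 0.0286]
ee_rot: [3.141, 0.001, -3.033]
force: [-2.1, 7.1, 0.7]
width: 0.0006
```

Emit:
apply_moves(deltas="0 -0.05 0 0; 0 0 0 0")

```text
t: 17.9
eef_pos: [0.5928, 0.0417, 0.0286]
ee_rot: [3.14, 0.001, -3.033]
force: [-1.8, 9.6, 1.0]
width: 0.0005
```

Emit:
apply_moves(deltas="0 -0.06 0 0; 0 -0.05 0 0; 0 0 0 0")

```text
t: 18.27
eef_pos: [0.5929, 0.0416, 0.0286]
ee_rot: [3.139, 0.001, -3.033]
force: [-4.3, 13.9, 2.1]
width: 0.0007
```

```bash
python3 - <<'E'
from fit import *
s=readout.get_state();print(s['t'],s['eef_pos'],s['force'],s['moment'])
E
```

```text
18.275 [0.59285975 0.04159584 0.02864493] [-4.26602886 13.91704111  2.10197972] [ 5.2633289   1.73773451 -0.01593342]
```

Emit:
apply_moves(deltas="0 -0.02 0 0; 0 0 0 0; 0 0 0 0; 0 0 0 0")

```text
t: 18.77
eef_pos: [0.5928, 0.0416, 0.0286]
ee_rot: [3.139, 0.001, -3.033]
force: [-4.5, 14.5, 1.2]
width: 0.0003
```

Emit:
apply_moves(deltas="0 0 0 0; 0 0 0 0; 0 0 0 0; 0 0 0 0")

```text
t: 19.27
eef_pos: [0.5929, 0.0415, 0.0286]
ee_rot: [3.139, 0.001, -3.033]
force: [-3.9, 14.2, 1.7]
width: 0.0002
```

Emit:
apply_moves(deltas="0 0 0 0; 0 0 0 0; 0 0 0 0; 0 0 0 0")

```text
t: 19.77
eef_pos: [0.5928, 0.0415, 0.0287]
ee_rot: [3.139, 0.001, -3.033]
force: [-4.3, 14.5, 2.0]
width: 0.0002
```

Emit:
apply_moves(deltas="0 0.1 0 0; 0 0.2 0 0; 0 0.5 0 0; 0 0.6 0 0; 0 0.3 -0.5 0; 0 0.2 -2 0; 0 0 -3 0; 0 0 -3 0; 0 0 -3 0; 0 0 0 0")

```text
t: 21.02
eef_pos: [0.5923, 0.0585, 0.1467]
ee_rot: [3.141, 0.005, -3.033]
force: [0.3, -0.8, -0.6]
width: 0.0006
```

```bash
python3 - <<'E'
from fit import *
from swing import notch
f=grab('wrist'); np.savez('w14.npz',K=f['camera_matrix'],T=f['cam_to_world'],im=f['image'])
z=np.load('poses.npz');n=z['n']; m=[*notch(0),n[2]]
overlay(f,n,m,'ov14.png',1.42)
g=grab('scene');overlay(g,n,m,'ov14s.png',5,(1100,830,800,600))
s=readout.get_state();print(s['t'],s['eef_pos'],s['ee_rot'],s['force'],s['width'])
E
```

```text
21.125 [0.59060232 0.05804841 0.1438582 ] [ 3.14115316e+00  5.85934578e-04 -3.03374368e+00] [ 0.14018112  0.3700504  -0.88515542] 0.0007210927014294382
```

View pics/ov14.png

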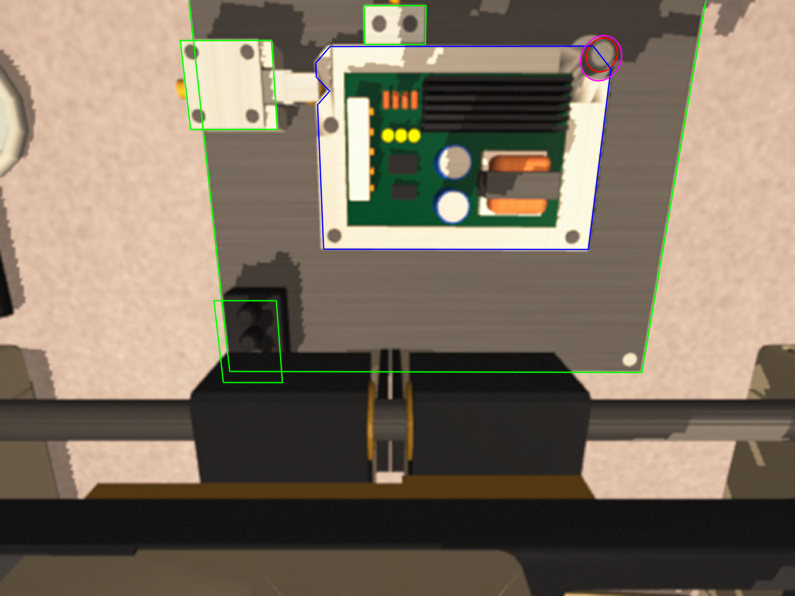

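View pics/ov14s.png

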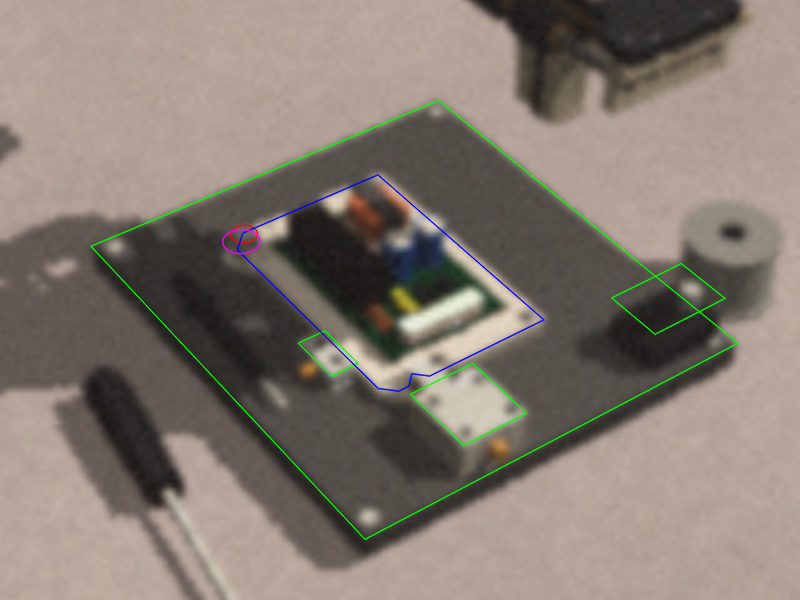

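```bash
python3 - <<'E'
import numpy as np,cv2
a=np.load('w14.npz')['im'][:,:,::-1]
cv2.imwrite('pics/z14.png',cv2.resize(a[0:130,180:450],None,fx=2.95,fy=2.95,interpolation=cv2.INTER_CUBIC))
E
```

```text
(no output)
```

View pics/z14.png

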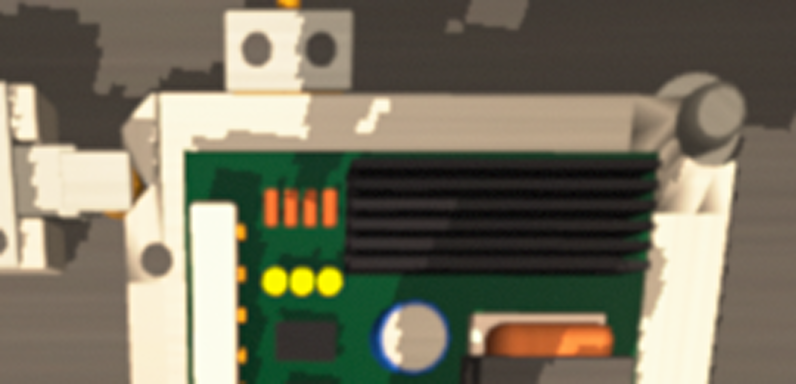

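```bash
python3 -c "
from station import job; print(job.job_done())"
```

```text
the job is handed in; nothing more can be done
None
```

The module is home: the roller sits in its V-notch, the long side is against the rest pad, and the notched corner is still at the pin. I handed the job in after about 21 s of the 48 s.

- **Swing:** I straddled the push corner with both fingers and slid the module about 6 mm until its notch bore on the pin, at about 7 N. I then swung it home in small slow steps. The most I read was about 12 N, as the chamfer met the roller.
- **Bedding:** With the fingers shut, I pressed the long edge opposite the rest pad at 14 to 15 N for about 1.5 s, then backed off and lifted clear.
- **Last checks:** After the release the wrist picture showed the roller in the notch, the side on the pad and the corner at the pin. The home outline drawn over it fitted the module closely, and the force read about zero (within noise). The wrist force stayed far below its limit, and I saw no loose thing moved.
- **What disagreed:** In the coarser scene camera the module's outline was about 2 pixels (4 to 5 mm) off. The terminal block sat beside its drawn outline in all the views. I trusted the close wrist view for the module and did not pursue either.
- **Not measured:** I had no reading of the catch's travel, so the snap is judged from the pictures and from the pushing force falling away near home.

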